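# Hang the hooked parts bin on the bench rail

## Task

Hang the small grey bin that has a hook at its back on the aluminium rail: tip the bin's front up, feed its hook up into the groove, then let the front down so that the bin hangs from the rail, about level and square to it, and let go. Leave the plain bin without a hook and the jig plate where they are.

Things in the scene. Friction and masses are not known exactly. Their poses are not given: they have to be found in the camera images.
- bin_mid (a point): Centre, 25 mm over the underside, of the hooked bin: loose open grey plastic bin on the bench, 110 mm long (x, back to front), 50 wide (y), 50 high, walls 3 mm, 130 g, hook on its back. Grip from above across the width. At the start its back is turned roughly to the robot.
- heel (a point): Bottom rear edge of the bin's hook, bin's axes: 72 mm behind and 21 mm above bin_mid. A tongue 40 mm wide, 4 thick runs 17 mm from the back wall's top edge to here; at its end a 4 mm thick riser stands up, top 39 mm above here (85 above the bin's underside). Hung, the hook has 9 mm of play in and out, so the free bin droops about 6 degrees at its front.
- groove (a point): Middle of the groove's front floor edge, 120 mm up, in the face of a fixed aluminium rail 220 mm long (y), 44 deep, 176 high; x points out of the face, away from the robot. Opening 30 mm high, y -106 to 106. Over it a 4 mm thick lip; behind the lip a hollow 52 mm high, back to x -40. The 39 mm riser enters only tilted: bin front up 30 to 45 degrees, up and in. Any y will do.
- tray_mid (a point): Centre (half-way up) of the plain bin: the same bin, 110 x 50 x 50 mm, without a hook, loose on the bench; x along its length, z up. To be left alone.
- jig_mid (a point): Centre of a loose flat aluminium jig plate, 90 x 160 mm and 20 mm high with its pad and corner pins, lying on the bench beyond the rail; y along its length. To be left alone.

How it is judged (in metres and radians):
At the end, for the whole second after the job is handed in: The hooked bin hangs by its hook in the rail's groove, clear of the bench: its centre 40 to 75 mm out from the rail's face, 8 to 45 mm below the groove's floor, within 100 mm of the rail's middle, upright within 0.2 rad and its length square to the face within 0.26 rad, and it stays so (x of bin_mid in the frame of groove between 0.04 and 0.075 m and z of bin_mid in the frame of groove between -0.045 and -0.008 m and y of bin_mid in the frame of groove between -0.1 and 0.1 m and angle between bin_mid's own z axis and vertical below 0.2 rad and angle between the x axis of bin_mid and the x axis of groove, either way round below 0.26 rad); the robot touches nothing.
It fails at once if the plain bin is moved more than 30 mm (distance of tray_mid from where it was at the start of the episode above 0.03 m).
It fails at once if the jig plate is moved more than 30 mm (distance of jig_mid from where it was at the start of the episode above 0.03 m).
It also fails if it takes over 46 s, if anything falls off the work surface, if the arm or the gripper's body presses on something with over 40 N, if the wrist force passes 120 N, or if a joint passes its speed limit or range.

## Robot

A 6-joint arm with a two-finger parallel gripper is mounted at the origin on the work surface. World frame = base frame: x ahead of the robot, y to its left, z up, the work surface at z = 0. Lengths are in mm, angles in rad, forces in N, time in s.
With the tool pointing down it reaches from about 350 to 725 mm from the base axis. Payload 6 kg.
Tool frame: the origin (TCP) lies at the very end of the fingers, on their centre line; the grasp point (between the pads) lies 19 mm behind it; z points along the fingers, y is the direction in which the jaws open and shut (so a half turn about z gives the same grasp; the last joint's range is limited). The gripper opens to 85 mm and grips with 20 to 120 N. Pads are 22 mm wide; open, the fingers measure 114 mm over their backs; the gripper's body (76 mm by 85 mm) begins 54 mm behind the grasp point. The pads swing forward as they close: fully open they stand 13 mm farther back than shut.
Start: joints at [-0.831, 0.04, 0.085, 0, -1.615, -0.334], TCP at [236.859, -551.245, 231.261] pointing down, gripper open.
Joint ranges: [-2.56, 2.56], [-1.29, 2.01], [-1.08, 1.49], [-3.29, 1.98], [-2.81, -0.18], [-2.99, 2.99]. Speed limits (rad/s): [2.57, 2.57, 3.01, 3.14, 3.14, 3.14].

## Interface

Orientations are given as [roll, pitch, yaw] about the fixed x, y, z axes, in that order (R = Rz(yaw) Ry(pitch) Rx(roll)).
In Python, from rig import env, viewer gives the robot as it stands.
- The arm moves only by the tool servo_tool, never from a script. Its argument "rows" is a list of rows, each a list of 5 numbers: the closure, from 0 (fully open) to 1 (shut), then the shift along the tool's x, y, z in units of 30 mm (1.0 is 30 mm), then the turn about the tool's z in units of 5 degrees (1.0 is 5 degrees). A call has exactly 10 rows; each row is the pose to reach, as a shift and turn from the pose measured when the call began, along the tool's axes at that moment; what a row does not reach only later rows make up. A row lasts 1/12 s, in which the tool goes at most 41.7 mm and 7.16 degrees, less where a joint would pass 70% of its speed; a pose out of reach is approached as far as the arm can. A call with a gripper value outside its range is refused whole. The fingers move at their own pace and stop on an object; "newtons" is the grip in N (left out, the last holds). Time passes only in rows, so rows that repeat a pose let the fingers close, or fill a call up. It gives the time, the measured TCP pose, the force and the opening at its end, in the units of the state.
- env.sense(): the state, without advancing time (a new reading comes with each control period).
- viewer.snapshot(name): name is "side" or "top" or "wrist"; returns the picture (480x640x3 uint8, blue, green, red); there is no depth.
- viewer.camera_params(name): a dict with "fx", "fy", "cx", "cy" (pixels), "position" and "attitude" of the camera in the world. Camera axes: x right, y down, z forward; pixel columns grow to the right and rows downward; lengths in mm; the calibration is good to about 2 mm. A picture is of the moment at which its call begins: read the wrist's pose just before it. camera_params takes no time and is no camera call; for the wrist camera it gives the pose at the moment of the call.
- env.job_done(): hands the job in, once; it reports no verdict.
The state is a dict: "t": time; "joint_positions": joint angles; "joint_vel": joint speeds; "joint_torque": joint torques, N m; "eef_pos": TCP position; "eef_rot": TCP orientation; "force": force on the tool from outside, world axes, zero at the start; "wrist_torque": the same for the moment, N m; "opening": finger opening in mm.
Only numpy, scipy, OpenCV 4.12 (cv2) and the standard library are available. Lean on these libraries where they do the work, as an engineer would, in place of code of your own. Each camera call takes 0.05 s, during which the arm holds its last target.

## Working session

There is one attempt and no reset: what is moved stays moved. The work goes in short steps, Python scripts to look and compute and a tool call to move; the robot and the scene stay as the last step left them, time stands still between calls to the robot, and variables do not carry over. Pictures are saved under pics/ and viewed, and the job is handed in when it is done.

Besides the shell and the picture viewer there is one more tool, called as name(argument=value, ...) on one line, values as JSON. servo_tool: Moves the arm, as the interface text tells. Its arguments: {"type":"object","properties":{"rows":{"type":"array"},"newtons":{"type":"number"}},"required":["rows"]}

```bash
ls; mkdir -p pics
python3 - <<'E'
from rig import env, viewer
import cv2
print(env.sense())
for n in ("side","top","wrist"):
    print(n,viewer.camera_params(n)); cv2.imwrite(f"pics/{n}0.png",viewer.snapshot(n))
E
```

```text
pics
{'t': 0.0, 'joint_positions': array([-8.31282409e-01,  4.08314341e-02,  8.38090151e-02, -4.36338135e-04,
       -1.61548192e+00, -3.33694670e-01]), 'joint_vel': array([-0.00010485,  0.00033881, -0.00125078,  0.0006502 , -0.00153981,
        0.00106069]), 'joint_torque': array([-2.98126888e-04, -3.68191695e+01,  3.47416162e+01,  6.93231717e+00,
       -5.25943600e-03, -2.25449236e-05]), 'eef_pos': array([ 236.80395439, -550.94638745,  230.27210961]), 'eef_rot': array([ 3.13983607e+00, -1.47546557e-04, -2.73575416e+00]), 'force': array([ 0.13168079, -0.03768609,  0.21340567]), 'wrist_torque': array([ 0.00530845, -0.03606298, -0.05630887]), 'opening': 85.60367769144418}
side {'fx': 607.0293201224016, 'fy': 607.0293201224016, 'cx': 322.5327080114178, 'cy': 246.4329411652967, 'position': array([422.69969276, 811.79940559, 838.39150186]), 'attitude': array([-2.26853452,  0.01986601, -2.95350757])}
top {'fx': 511.7509659872695, 'fy': 511.7509659872695, 'cx': 327.7254295766873, 'cy': 234.27130421863714, 'position': array([470.79387654, -62.98521955, 946.55381429]), 'attitude': array([-2.98265122,  0.02246998, -1.59159858])}
wrist {'fx': 355.1387284532328, 'fy': 355.1387284532328, 'cx': 321.46771828908936, 'cy': 236.99400540105714, 'position': array([ 168.93081768, -579.93905761,  373.0727086 ]), 'attitude': array([ 2.84454692e+00, -1.46845146e-03,  1.97716228e+00])}
```

View pics/side0.png

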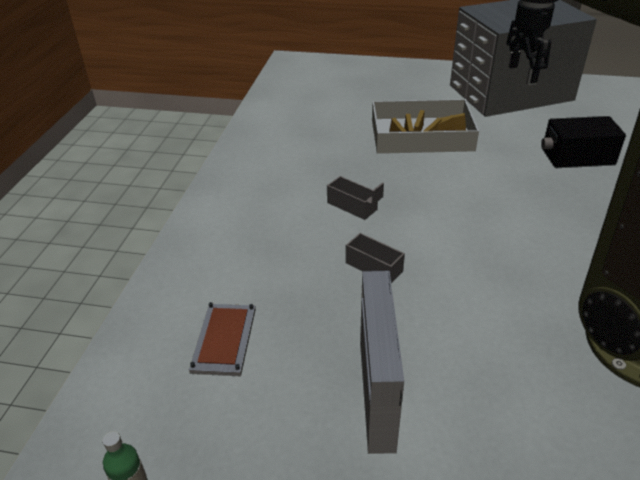

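View pics/top0.png

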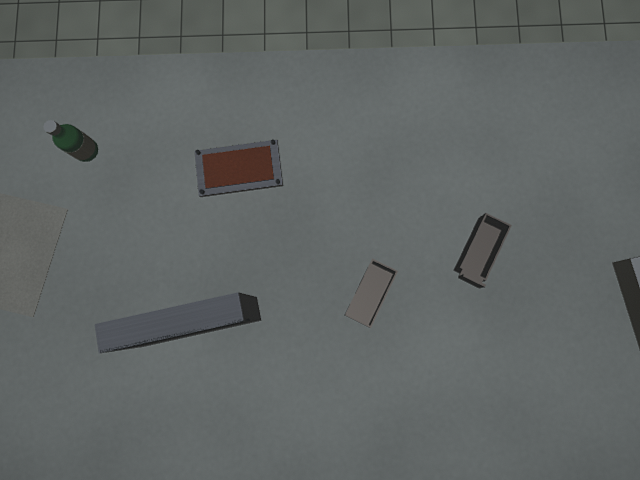

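View pics/wrist0.png

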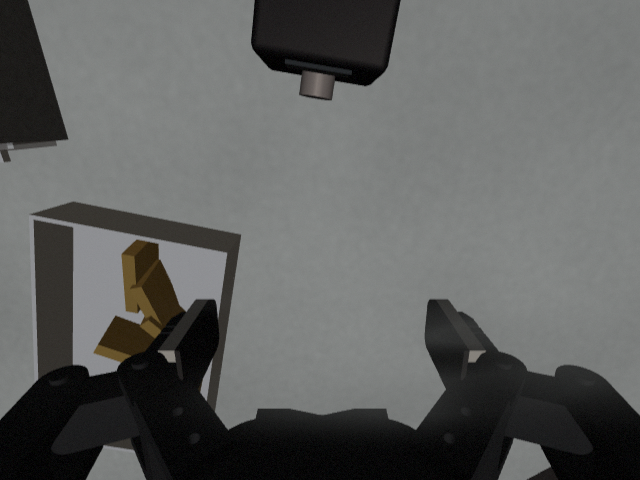

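The side and top views show the rail at the left of the top view (~180,320). The inverted-looking light box at (371,293) and the hooked bin at (482,250) are also there, with the jig at (239,168). I'll zoom in to pick corners.

Run:
```python
import cv2
t=cv2.imread("pics/top0.png"); s=cv2.imread("pics/side0.png")
def crop(im,x,y,w,h,f,n): cv2.imwrite(f"pics/{n}.png",cv2.convertScaleAbs(cv2.resize(im[y:y+h,x:x+w],None,fx=f,fy=f,interpolation=cv2.INTER_CUBIC),alpha=1.6))
crop(t,335,200,200,140,4,"c_top_bins"); crop(t,85,280,190,90,4,"c_top_rail")
crop(s,310,165,110,130,4.6,"c_side_bins"); crop(s,340,260,80,200,3,"c_side_rail")
```

```text
(no output)
```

View pics/c_top_bins.png

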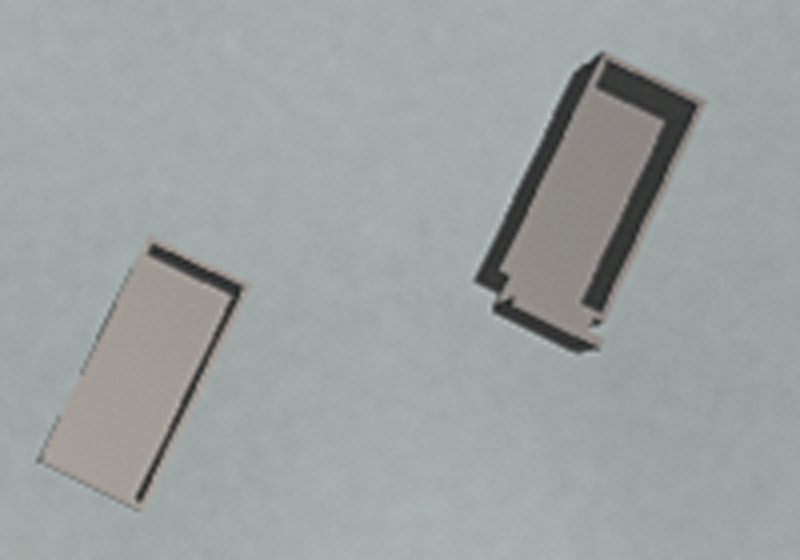

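View pics/c_top_rail.png

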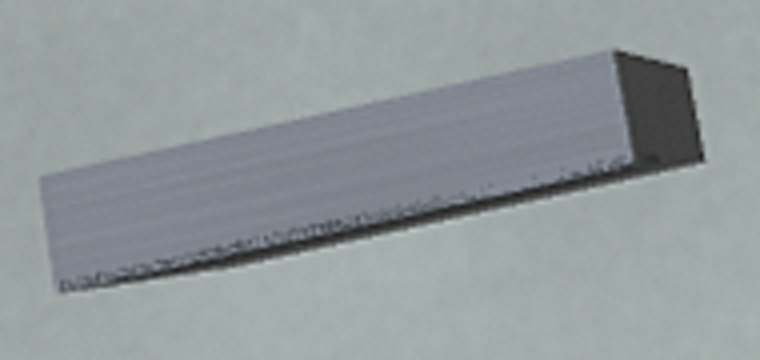

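View pics/c_side_bins.png

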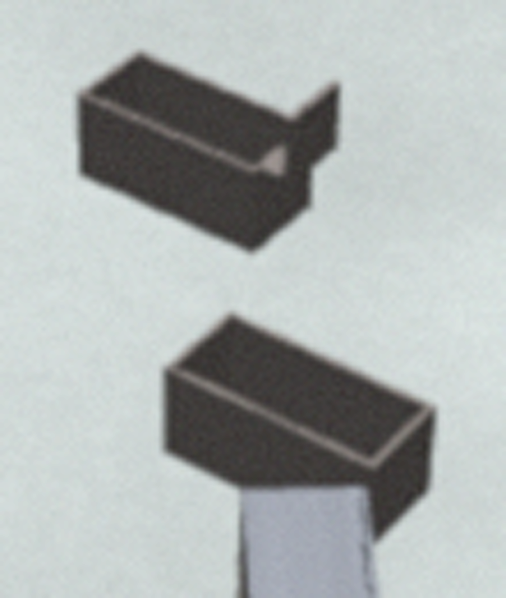

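View pics/c_side_rail.png

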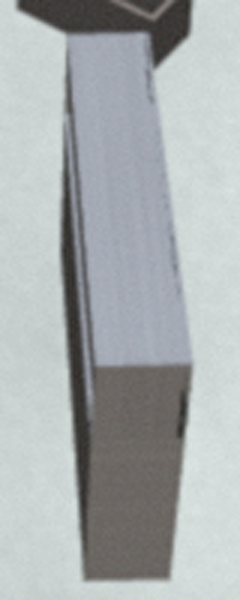

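```bash
cat > h.py <<'E'
import numpy as np
from scipy.spatial.transform import Rotation as Ro
from scipy.optimize import least_squares
def proj(P,cp):
    R=Ro.from_euler('xyz',cp['attitude']).as_matrix()
    q=(np.atleast_2d(P)-cp['position'])@R
    return np.c_[cp['fx']*q[:,0]/q[:,2]+cp['cx'],cp['fy']*q[:,1]/q[:,2]+cp['cy']]
def un(px,f,o): return (np.array(px,float)+.5)/f-.5+np.array(o)
def pose2(p,L):  # p x,y,yaw ; L local pts
    return np.asarray(L,float)@Ro.from_euler('z',p[2]).as_matrix().T+[p[0],p[1],0]
def fit(p0,obs): # obs list of (cp, L, px)
    def r(p): return np.concatenate([(proj(pose2(p,L),cp)-px).ravel() for cp,L,px in obs])
    s=least_squares(r,p0,loss='soft_l1'); return s.x,r(s.x)
E
python3 - <<'E'
from h import *
from rig import env,viewer
T=viewer.camera_params("top");S=viewer.camera_params("side")
np.set_printoptions(precision=2,suppress=True)
# hooked bin, local: mid at z 25
LT=[[55,25,50],[55,-25,50],[-55,25,0],[55,25,0]]
pT=un([[603,52],[704,101],[476,281],[576,73]],4,(335,200))
LS=[[55,25,50],[55,-25,50],[55,25,0],[-55,25,0],[-55,-25,0]]
pS=un([[80,95],[142,52],[80,175],[252,252],[310,207]],4.6,(310,165))
for o in ([(T,LT,pT)],[(S,LS,pS)],[(T,LT,pT),(S,LS,pS)]):
    x,r=fit([430,-370,-.5],o);print("bin",x,r)
LT=[[55,25,50],[55,-25,50],[-55,-25,50],[-55,25,50]]
pT=un([[150,238],[247,288],[140,508],[39,460]],4,(335,200))
LS=[[55,25,50],[55,-25,50],[55,25,0],[-55,25,50],[-55,-25,50]]
pS=un([[165,370],[230,316],[165,450],[375,465],[435,407]],4.6,(310,165))
for o in ([(T,LT,pT)],[(S,LS,pS)],[(T,LT,pT),(S,LS,pS)]):
    x,r=fit([430,-170,-.5],o);print("tray",x,r)
LT=[[0,110,176],[0,-110,176],[-44,-110,176],[-44,110,176],[0,-110,0],[-44,-110,0]]
pT=un([[39,177],[613,50],[633,163],[60,292],[687,68],[704,160]],4,(85,280))
LS=[[0,110,176],[-44,110,176],[0,-110,176],[-44,-110,176],[0,110,0],[-44,110,0]]
pS=un([[95,365],[190,365],[67,33],[150,33],[83,580],[168,580]],3,(340,260))
for o in ([(T,LT,pT)],[(S,LS,pS)],[(T,LT,pT),(S,LS,pS)]):
    x,r=fit([400,200,.2],o);print("rail",x,r)
E
```

```text
bin [ 587.06 -322.8   451.9 ] [ 0.13 -0.2   0.93 -0.02 -0.32  0.33 -0.66 -0.1 ]
bin [ 585.56 -322.51    5.78] [-0.36 -0.38 -0.33 -0.52 -0.03 -0.1   0.2   0.76  0.53  0.17]
bin [ 586.49 -322.72   93.75] [ 0.23  0.12  1.    0.39 -0.42  0.55 -0.56  0.2  -0.8  -0.32 -0.95 -0.54
 -0.46 -0.04  0.06  0.59  0.19 -0.08]
tray [ 509.92 -118.57   -6.77] [-0.28 -0.79  1.16 -0.45  0.06  1.5  -0.66  0.15]
tray [ 509.08 -119.28   30.94] [-0.17 -0.36 -0.03 -1.01 -0.28  0.71 -0.09  0.64  0.64 -0.21]
tray [ 509.45 -118.73   18.36] [-0.37 -0.53  1.14 -0.34  0.36  1.78 -0.44  0.58 -0.32 -0.43  0.06 -0.96
 -0.42  0.65 -0.62  0.93  0.38  0.17]
rail [489.03 196.69   0.2 ] [-0.15 -0.22 -0.05 -0.42  0.49  0.3  -1.17  0.39  0.15 -0.39  0.55  0.24]
rail [487.76 195.97  -6.09] [-0.68  0.08  0.54 -0.35  0.27  0.21 -0.17 -0.21 -0.26  0.29  0.27 -0.05]
rail [488.53 196.42   0.19] [-0.01  0.    0.15  0.01  0.64  0.75 -1.07  0.63  0.31 -0.04  0.68  0.6
 -0.81  0.26  0.39 -0.33 -0.65  0.34 -1.1  -0.18 -0.38  0.47  0.15 -0.03]
```

```bash
cat >> h.py <<'E'
def togo(env,tgt,yaw):
    s=env.sense(); R=Ro.from_euler('xyz',s['eef_rot'])
    d=R.inv().apply(np.array(tgt)-s['eef_pos'])/30
    cur=R.as_matrix()[:,0]; cy=np.arctan2(cur[1],cur[0])
    dy=(yaw-cy+np.pi)%(2*np.pi)-np.pi
    print("t %.2f pos %s yaw %.3f F %s op %.1f"%(s['t'],s['eef_pos'].round(1),cy,s['force'].round(1),s['opening']))
    print("shift units",d.round(2),"turn units",round(-np.degrees(dy)/5,2))
RAIL=np.array([488.5,196.4,120.]);RY=.194
def railpt(x,y,z): return RAIL+Ro.from_euler('z',RY).apply([x,y,z])
BIN=np.array([586.5,-322.7]);BY=-.498
E
python3 -c "
from h import *
from rig import env
togo(env,[586.5,-322.7,130],BY)
print(railpt(-84,0,0),railpt(60,0,0))"
```

```text
t 0.15 pos [ 236.8 -551.   230.5] yaw -2.736 F [0.3 0.7 0.1] op 85.3
shift units [-13.71   2.39   3.35] turn units -25.64
[406.07576058 180.20602719 120.        ] [547.37445673 207.96712343 120.        ]
```

servo_tool(rows=[[0,-1.3,0.24,0,-1.4],[0,-2.6,0.48,0,-2.8],[0,-3.9,0.72,0,-4.2],[0,-5.2,0.96,0,-5.6],[0,-6.5,1.2,0,-7],[0,-7.8,1.4,0,-8.4],[0,-9.1,1.6,0,-9.8],[0,-10.4,1.8,0,-11.2],[0,-11.7,2.05,0,-12.6],[0,-13,2.3,0,-14]], newtons=30)

```text
t: 0.98
eef_pos: [569.3, -332.2, 230.2]
eef_rot: [3.141, 0.001, -1.508]
force: [0.7, -0.8, 0.6]
opening: 85.4
```

```bash
python3 -c "
from h import *
from rig import env
togo(env,[586.5,-322.7,130],BY)"
```

```text
t 0.98 pos [ 569.3 -332.2  230.2] yaw -1.508 F [ 0.7 -0.8  0.6] op 85.4
shift units [-0.28 -0.6   3.34] turn units -11.57
```

servo_tool(rows=[[0,-0.1,-0.2,0.4,-1.4],[0,-0.2,-0.4,0.8,-2.8],[0,-0.28,-0.6,1.2,-4.2],[0,-0.28,-0.6,1.7,-5.6],[0,-0.28,-0.6,2.2,-7],[0,-0.28,-0.6,2.6,-8.4],[0,-0.28,-0.6,3,-9.8],[0,-0.28,-0.6,3.34,-11.2],[0,-0.28,-0.6,3.34,-11.57],[0,-0.28,-0.6,3.34,-11.57]])

```text
t: 1.82
eef_pos: [586.0, -322.3, 128.5]
eef_rot: [-3.141, 0.004, -0.497]
force: [0.0, -0.1, 1.2]
opening: 85.5
```

```bash
python3 -c "
from h import *
from rig import env,viewer
import cv2
togo(env,[586.5,-322.7,130],BY)
cp=viewer.camera_params('wrist')
im=viewer.snapshot('wrist')
c,s=np.cos(BY),np.sin(BY)
L=[[55,25,50],[55,-25,50],[-55,-25,50],[-55,25,50],[55,25,0],[55,-25,0]]
for u in proj(pose2([586.5,-322.7,BY],L),cp): cv2.circle(im,tuple(int(round(v)) for v in u),3,(0,0,255),1)
cv2.imwrite('pics/w1.png',im)"
```

```text
t 1.82 pos [ 586.  -322.3  128.5] yaw -0.497 F [ 0.  -0.1  1.2] op 85.5
shift units [ 0.02  0.   -0.05] turn units 0.01
```

View pics/w1.png

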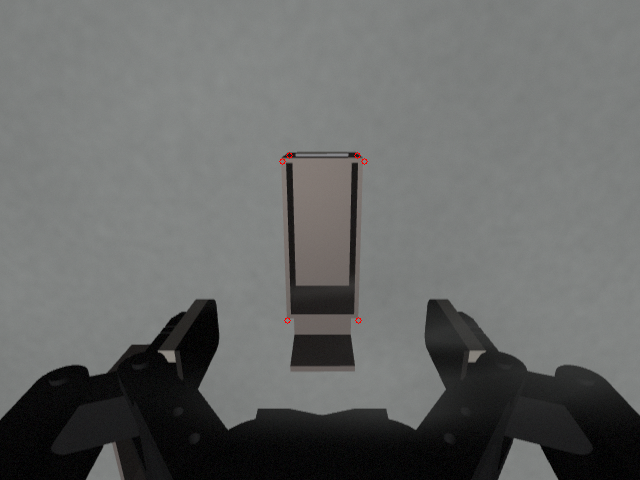

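servo_tool(rows=[[0,0.1,0,0.8,0],[0,0.1,0,1.7,0],[0,0.1,0,2.6,0],[0,0.1,0,3.3,0],[0,0.1,0,3.7,0],[0,0.1,0,3.9,0],[0,0.1,0,3.9,0],[1,0.1,0,3.9,0],[1,0.1,0,3.9,0],[1,0.1,0,3.9,0]], newtons=30)

```text
t: 2.7
eef_pos: [589.7, -324.1, 14.4]
eef_rot: [-3.141, -0.0, -0.499]
force: [0.6, -0.1, 0.3]
opening: 51.7
```

servo_tool(rows=[[1,0,0,0,0],[1,0,0,0,0],[1,0,0,0,0],[1,0,0,0,0],[1,0,0,0,0],[1,0,0,0,0],[1,0,0,-0.3,0],[1,0,0,-0.8,0],[1,0,0,-1.4,0],[1,0,0,-2,0]])

```text
t: 3.53
eef_pos: [589.3, -324.1, 75.1]
eef_rot: [-3.141, 0.001, -0.499]
force: [0.9, -1.0, -1.2]
opening: 49.2
```

```bash
python3 -c "
from h import *
from rig import env,viewer
import cv2
t=railpt(-86,0,0); t[2]=240
togo(env,t,RY)
cv2.imwrite('pics/w2.png',viewer.snapshot('wrist'))
im=viewer.snapshot('side');cv2.imwrite('pics/s2.png',cv2.resize(im[130:260,260:460],None,fx=4,fy=4))"
```

```text
t 3.53 pos [ 589.3 -324.1   75.1] yaw -0.499 F [ 0.9 -1.  -1.2] op 49.2
shift units [-13.47 -11.79  -5.48] turn units -7.95
```

View pics/w2.png

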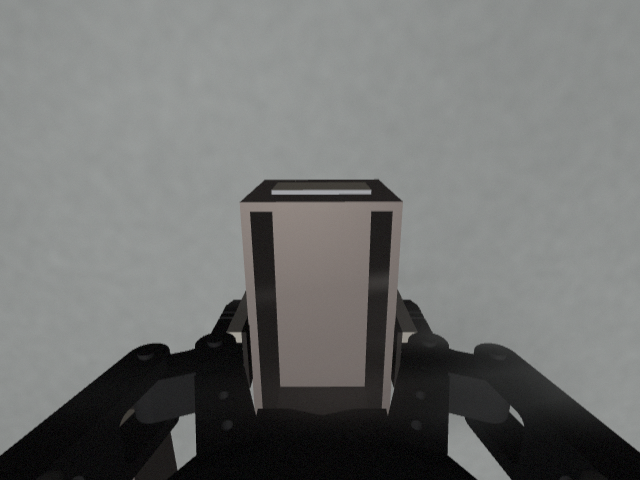

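View pics/s2.png

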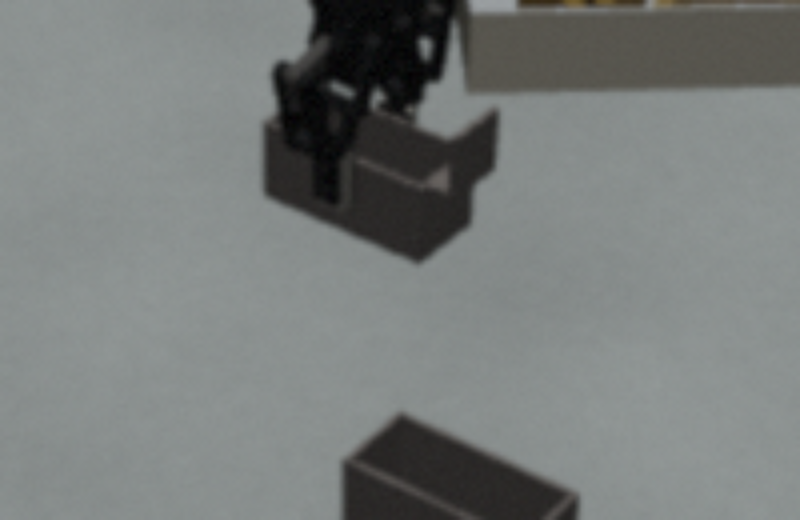

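servo_tool(rows=[[1,-0.3,-0.3,-1.2,0],[1,-1,-0.9,-2.4,-0.8],[1,-2,-1.7,-3.6,-1.6],[1,-3,-2.6,-4.6,-2.4],[1,-4,-3.5,-5.5,-3.2],[1,-5,-4.4,-5.5,-4],[1,-6,-5.25,-5.5,-4.8],[1,-7,-6.1,-5.5,-5.6],[1,-8,-7,-5.5,-6.4],[1,-9,-7.9,-5.5,-7.2]])

```text
t: 4.47
eef_pos: [471.6, -3.2, 242.5]
eef_rot: [3.139, -0.006, 0.132]
force: [1.9, 1.4, 0.1]
opening: 49.8
```

```bash
python3 -c "
from h import *
from rig import env,viewer
t=railpt(-86,0,0); t[2]=210
togo(env,t,RY)"
```

```text
t 4.47 pos [471.6  -3.2 242.5] yaw 0.132 F [1.9 1.4 0.1] op 49.8
shift units [-1.43 -6.35  1.06] turn units -0.71
```

servo_tool(rows=[[1,-0.3,-1,0,-0.3],[1,-0.6,-2,0,-0.71],[1,-0.9,-3,0,-0.71],[1,-1.1,-4,0,-0.71],[1,-1.3,-5,0,-0.71],[1,-1.43,-5.8,0.3,-0.71],[1,-1.43,-6.2,0.6,-0.71],[1,-1.43,-6.35,0.9,-0.71],[1,-1.43,-6.35,1.06,-0.71],[1,-1.43,-6.35,1.06,-0.71]])

```text
t: 5.3
eef_pos: [403.9, 179.0, 208.1]
eef_rot: [3.137, -0.004, 0.194]
force: [0.8, 0.5, 0.0]
opening: 49.0
```

```bash
python3 -c "
from h import *
from rig import env,viewer
import cv2
t=railpt(-86,0,0); t[2]=210
togo(env,t,RY)
im=viewer.snapshot('side');cv2.imwrite('pics/s3.png',cv2.resize(im[170:470,300:500],None,fx=2,fy=2))"
```

```text
t 5.30 pos [403.9 179.  208.1] yaw 0.194 F [0.8 0.5 0. ] op 49.0
shift units [ 0.01 -0.03 -0.06] turn units -0.0
```

View pics/s3.png

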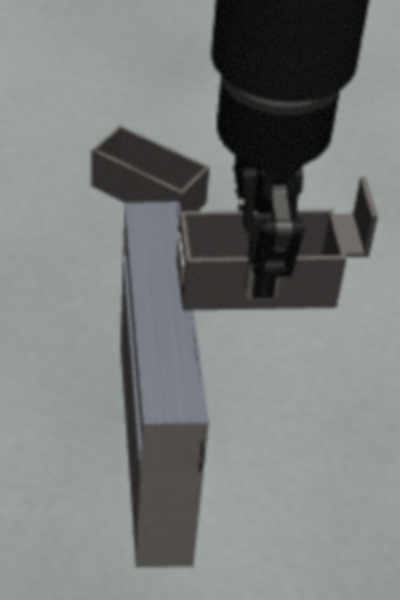

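```bash
python3 -c "
from h import *
from rig import env,viewer
import cv2
s=env.sense()
S=viewer.camera_params('side')
im=cv2.imread('pics/s3.png')
e=s['eef_pos']
f=lambda P:((proj(P,S)-[300,170]+.5)*2-.5).round(0)
L=np.array([[55,25,0],[55,-25,50],[55,25,50],[-55,25,0],[-55,25,50]])+[-2,0,-14.4]
print(f(L@Ro.from_euler('z',RY).as_matrix().T+e))
print(f(np.array([railpt(-44,110,56),railpt(-44,-110,56)])))
"
```

```text
[[180. 309.]
 [178. 209.]
 [184. 259.]
 [335. 306.]
 [344. 256.]]
[[207. 423.]
 [178. 201.]]
```

servo_tool(rows=[[1,0.1,0,0.15,0],[1,0.14,0,0.35,0],[1,0.14,0,0.5,0],[1,0.14,0,0.6,0],[1,0.14,0,0.7,0],[1,0.14,0,0.8,0],[1,0.14,0,0.9,0],[1,0.14,0,1.0,0],[1,0.14,0,1.1,0],[1,0.14,0,1.1,0]])

```text
t: 6.18
eef_pos: [408.3, 178.7, 182.3]
eef_rot: [3.138, -0.009, 0.194]
force: [-24.4, -4.7, 27.1]
opening: 49.5
```

```bash
python3 -c "
from h import *
from rig import env,viewer
import cv2
t=railpt(-82,0,0); t[2]=169
togo(env,t,RY)
im=viewer.snapshot('side');cv2.imwrite('pics/s4.png',cv2.resize(im[220:370,340:540],None,fx=4,fy=4))"
```

```text
t 6.18 pos [408.3 178.7 182.3] yaw 0.194 F [-24.4  -4.7  27.1] op 49.5
shift units [ 0.   -0.06  0.44] turn units 0.0
```

View pics/s4.png

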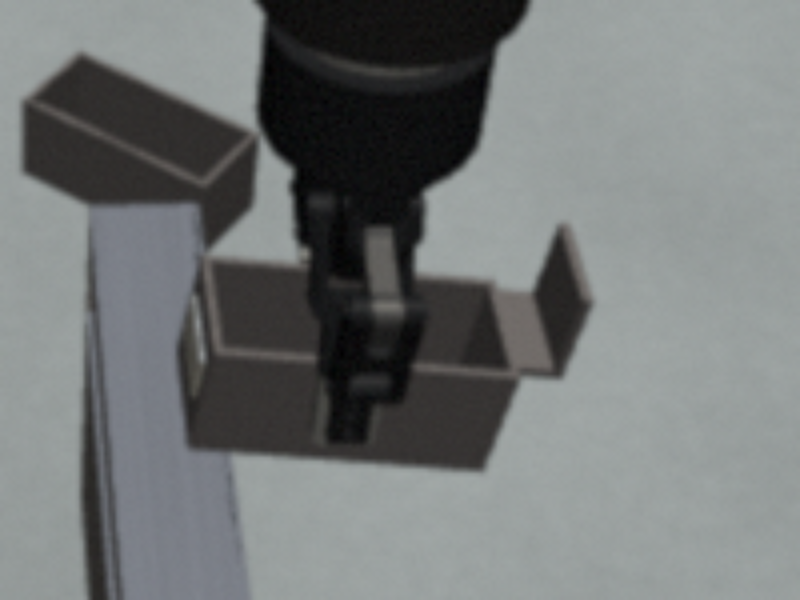

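servo_tool(rows=[[1,-0.15,0,0,0],[1,-0.3,0,0.04,0],[1,-0.4,0,0.1,0],[1,-0.42,0,0.2,0],[1,-0.44,0,0.3,0],[1,-0.46,0,0.4,0],[1,-0.48,0,0.5,0],[1,-0.5,0,0.6,0],[1,-0.5,0,0.7,0],[1,-0.5,0,0.75,0]], newtons=20)

```text
t: 7.07
eef_pos: [393.1, 175.6, 160.3]
eef_rot: [3.138, -0.008, 0.195]
force: [-9.8, -0.8, 9.5]
opening: 49.6
```

```bash
python3 -c "
from h import *
from rig import env,viewer
import cv2
t=railpt(-97,0,0); t[2]=157
togo(env,t,RY)
im=viewer.snapshot('side');cv2.imwrite('pics/s5.png',cv2.resize(im[220:370,340:540],None,fx=4,fy=4))"
```

```text
t 7.07 pos [393.1 175.6 160.3] yaw 0.195 F [-9.8 -0.8  9.5] op 49.6
shift units [ 0.02 -0.07  0.11] turn units 0.01
```

View pics/s5.png

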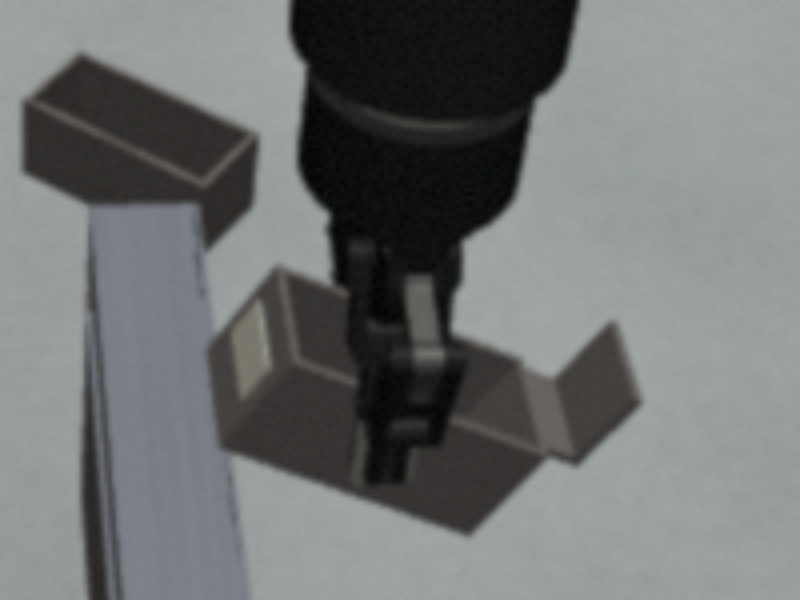

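servo_tool(rows=[[1,0,0,0.1,0],[1,0,0,0.2,0],[1,0,0,0.28,0],[1,0,0,0.35,0],[1,0,0,0.35,0],[1,0,0,0,0],[1,0,0,-0.6,0],[1,0,0,-1.4,0],[1,0,0,-2.4,0],[1,0,0,-2.8,0]])

```text
t: 7.95
eef_pos: [393.1, 175.8, 247.1]
eef_rot: [3.138, -0.011, 0.194]
force: [0.7, 0.9, -0.6]
opening: 49.8
```

```bash
python3 -c "
from h import *
from rig import env,viewer
import cv2
t=railpt(-97,0,0); t[2]=157
togo(env,t,RY)
im=viewer.snapshot('side');cv2.imwrite('pics/s6f.png',im);cv2.imwrite('pics/s6.png',cv2.resize(im[190:340,340:540],None,fx=4,fy=4))"
```

```text
t 7.95 pos [393.1 175.8 247.1] yaw 0.194 F [ 0.7  0.9 -0.6] op 49.8
shift units [-0.01 -0.07  3.  ] turn units 0.01
```

View pics/s6.png

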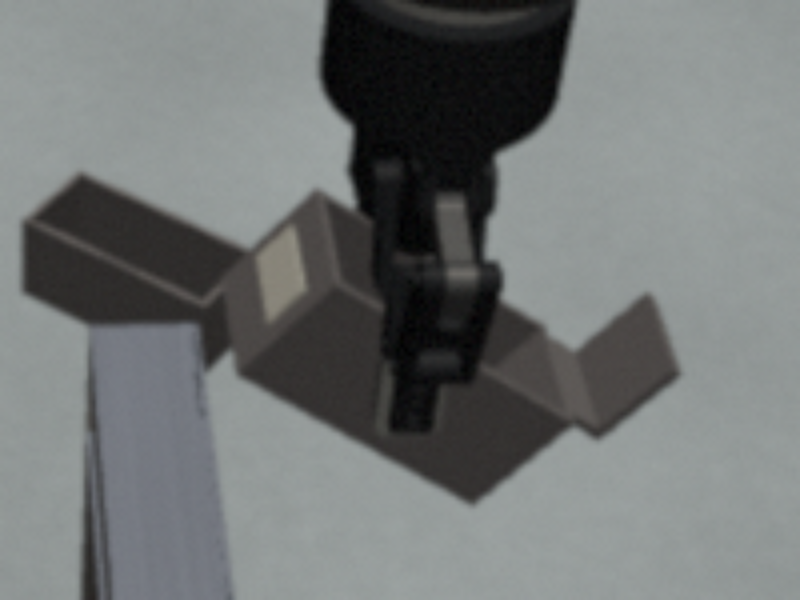

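```bash
cat >> h.py <<'E'
def binR(yaw,th): return (Ro.from_euler('z',yaw)*Ro.from_euler('y',-th)).as_matrix()
def fitbin(cp,L,px,p0=(400,180,240,.6)):
    L=np.array(L,float)
    def r(p): return (proj(L@binR(RY,p[3]).T+p[:3],cp)-px).ravel()
    s=least_squares(r,p0,loss='soft_l1'); return s.x,r(s.x)
E
python3 -c "
from h import *
from rig import env,viewer
np.set_printoptions(precision=2,suppress=True)
S=viewer.camera_params('side')
L=[[55,25,-25],[55,25,25],[55,-25,25],[-55,25,-25],[-55,25,25],[-72,20,60],[-72,20,21],[-72,-20,60]]
px=un([[238,375],[340,287],[318,190],[474,503],[577,425],[680,375],[598,437],[650,293]],4,(340,190))
x,r=fitbin(S,L,px); print(x,np.degrees(x[3]),r)
e=env.sense()['eef_pos']
R=binR(RY,x[3])
m=x[:3]; heel=m+R@[-72,0,21]; tip=m+R@[-72,0,60]
print('rel tcp, rail axes: mid',(m-e)@binR(RY,0),'heel',(heel-e)@binR(RY,0),'tip',(tip-e)@binR(RY,0))
"
```

```text
[390.13 165.43 251.58  -5.64] -323.3208323947434 [ 0.45  0.05 -0.62 -0.38  0.05  0.06  0.12  0.19 -0.58 -0.65 -0.06 -0.44
 -0.02  0.47  0.67  0.8 ]
rel tcp, rail axes: mid [-5.35 -9.84  3.39] heel [-75.64  -9.84 -22.78] tip [-98.94  -9.84   8.5 ]
```

```bash
cat >> h.py <<'E'
def fitbin2(cp,e,L,px,y=0.,p0=(0,20,.6)):
    L=np.array(L,float); B=binR(RY,0)
    def r(p): return (proj(L@binR(RY,p[2]).T+e+B@[p[0],y,p[1]],cp)-px).ravel()
    s=least_squares(r,p0,loss='soft_l1'); return s.x,r(s.x)
E
python3 -c "
from h import *
from rig import env,viewer
np.set_printoptions(precision=2,suppress=True)
S=viewer.camera_params('side')
L=[[55,25,-25],[55,25,25],[55,-25,25],[-55,25,-25],[-55,25,25],[-72,20,60],[-72,20,21],[-72,-20,60]]
px=un([[238,375],[340,287],[318,190],[474,503],[577,425],[680,375],[598,437],[650,293]],4,(340,190))
e=env.sense()['eef_pos']
x,r=fitbin2(S,e,L,px); print(x,np.degrees(x[2]),r)
B=binR(RY,0);R=binR(0,x[2]);m=np.array([x[0],0,x[1]])
print('heel',m+R@[-72,0,21],'tip',m+R@[-72,0,60],'inner tip',m+R@[-68,0,60],'reartop',m+R@[-55,0,25],'rearbot',m+R@[-55,0,-25])
print(((proj(np.array([e,e+B@[0,25,0],e+B@[0,25,19]]),S)-[340,190]+.5)*4-.5).round())
"
```

```text
[-2.5  12.63  0.64] 36.90527120998088 [-0.45  0.01 -1.01 -0.74 -0.4  -0.67 -0.01  0.83 -0.22 -0.26  0.77 -0.17
  0.39  0.94  1.37  0.77]
heel [-72.69   0.   -13.81] tip [-96.11   0.    17.37] inner tip [-92.91   0.    19.78] reartop [-61.5   0.   -0.4] rearbot [-31.47   0.   -40.39]
[[386. 376.]
 [397. 426.]
 [402. 386.]]
```

```bash
python3 -c "
from h import *
from rig import env,viewer
for t in [(118,0,127),(118,0,-13)]: togo(env,railpt(*t),RY)"
```

```text
t 8.00 pos [393.5 176.1 248.2] yaw 0.194 F [ 0.  -0.2  1.4] op 49.8
shift units [ 7.17 -0.05  0.13] turn units 0.0
t 8.00 pos [393.5 176.1 248.2] yaw 0.194 F [ 0.  -0.2  1.4] op 49.8
shift units [ 7.11 -0.06  4.8 ] turn units 0.0
```

servo_tool(rows=[[1,0.6,0,-0.2,0],[1,1.5,0,-0.2,0],[1,2.5,0,-0.2,0],[1,3.5,0,-0.2,0],[1,4.5,0,-0.2,0],[1,5.5,0,-0.2,0],[1,6.4,-0.03,-0.2,0],[1,7,-0.06,0,0],[1,7.15,-0.06,0.3,0],[1,7.15,-0.06,0.8,0]])

```text
t: 8.83
eef_pos: [604.9, 219.4, 224.7]
eef_rot: [3.139, -0.011, 0.193]
force: [0.4, -0.4, -2.1]
opening: 49.9
```

```bash
python3 -c "
from h import *
from rig import env,viewer
for t in [(118,0,-13),(100.7,0,-13)]: togo(env,railpt(*t),RY)"
```

```text
t 8.83 pos [604.9 219.4 224.7] yaw 0.193 F [ 0.4 -0.4 -2.1] op 49.9
shift units [-0.06 -0.01  3.92] turn units -0.01
t 8.83 pos [604.9 219.4 224.7] yaw 0.193 F [ 0.4 -0.4 -2.1] op 49.9
shift units [-0.64 -0.01  3.92] turn units -0.01
```

servo_tool(rows=[[1,0,0,0.6,0],[1,0,0,1.3,0],[1,0,0,2,0],[1,0,0,2.7,0],[1,0,0,3.3,0],[1,0,0,3.7,0],[1,-0.06,0,3.92,0],[1,-0.3,0,3.92,0],[1,-0.5,0,3.92,0],[1,-0.5,0,3.92,0]])

```text
t: 9.67
eef_pos: [591.1, 216.6, 108.6]
eef_rot: [3.14, -0.013, 0.194]
force: [0.6, -0.3, -1.4]
opening: 49.5
```

```bash
python3 -c "
from h import *
from rig import env,viewer
import cv2
for t in [(100.7,0,-13),(72.7,0,23.8)]: togo(env,railpt(*t),RY)
im=viewer.snapshot('side');cv2.imwrite('pics/s7.png',cv2.resize(im[230:440,230:430],None,fx=3.5,fy=2.8))
im=viewer.snapshot('top');cv2.imwrite('pics/t7.png',cv2.resize(im[220:380,80:290],None,fx=3.6,fy=3.6))"
```

```text
t 9.67 pos [591.1 216.6 108.6] yaw 0.194 F [ 0.6 -0.3 -1.4] op 49.5
shift units [-0.13  0.    0.05] turn units -0.0
t 9.67 pos [591.1 216.6 108.6] yaw 0.194 F [ 0.6 -0.3 -1.4] op 49.5
shift units [-1.05  0.   -1.19] turn units -0.0
```

View pics/s7.png

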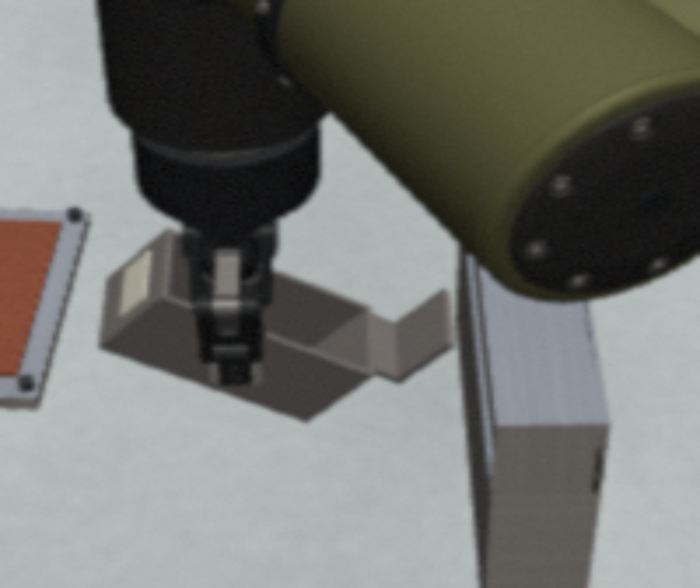

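View pics/t7.png

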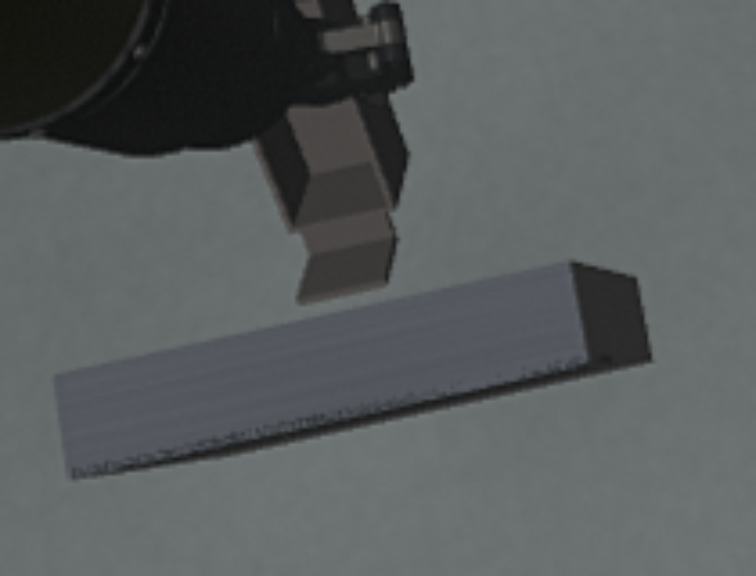

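```bash
python3 -c "
from h import *
from rig import env,viewer
np.set_printoptions(precision=2,suppress=True)
S=viewer.camera_params('side')
L=[[55,25,-25],[-55,25,-25],[-55,25,25],[-72,20,21],[-72,20,60],[-72,-20,60],[55,25,25]]
p=np.array([[100,347],[307,421],[372,375],[400,382],[453,345],[446,290],[172,300]],float)
px=(p+.5)/[3.5,2.8]-.5+[230,230]
e=env.sense()['eef_pos']
x,r=fitbin2(S,e,L,px); print(x,np.degrees(x[2]),r)
R=binR(0,x[2]);m=np.array([x[0],0,x[1]]);tr=(e-RAIL)@binR(RY,0)
h=m+R@[-72,0,21]
print(tr,'heel rel',h,'heel rail',h+tr,'tip rail',tr+m+R@[-72,0,60])
T=viewer.camera_params('top')
print(((proj(e+(m+np.array([[-72,20,60],[-72,-20,60],[-72,20,21]])@R.T)@binR(RY,0).T,T)-[80,220]+.5)*3.6-.5).round())
"
```

```text
[-2.66 14.51  0.65] 37.14493706964413 [-0.76  0.04  0.02  0.41  0.68  0.1  -0.11  0.52  0.45  0.26  1.1  -0.08
 -2.95 -1.5 ]
[105.28   0.07 -11.29] heel rel [-72.73   0.   -12.23] heel rail [ 32.55   0.07 -23.52] tip rail [9.   0.07 7.57]
[[301. 310.]
 [389. 290.]
 [315. 261.]]
```

servo_tool(rows=[[1,-0.15,0,0,0],[1,-0.27,0,0,0],[1,-0.4,0,-0.17,0],[1,-0.53,0,-0.34,0],[1,-0.66,0,-0.51,0],[1,-0.79,0,-0.68,0],[1,-0.92,0,-0.86,0],[1,-1.05,0,-1.03,0],[1,-1.12,0,-1.12,0],[1,-1.12,0,-1.12,0]])

```text
t: 10.6
eef_pos: [558.4, 210.4, 143.2]
eef_rot: [3.14, -0.015, 0.194]
force: [1.4, -0.1, -1.6]
opening: 49.6
```

```bash
python3 -c "
from h import *
from rig import env,viewer
import cv2
e=env.sense()['eef_pos'];print((e-RAIL)@binR(RY,0),env.sense()['force'])
im=viewer.snapshot('side');cv2.imwrite('pics/s8.png',cv2.resize(im[230:440,230:430],None,fx=3.5,fy=2.8))
im=viewer.snapshot('top');cv2.imwrite('pics/t8.png',cv2.resize(im[220:380,80:290],None,fx=3.6,fy=3.6))"
```

```text
[71.29659832  0.28127032 23.15876055] [ 1.40959191 -0.073958   -1.56052288]
```

View pics/s8.png

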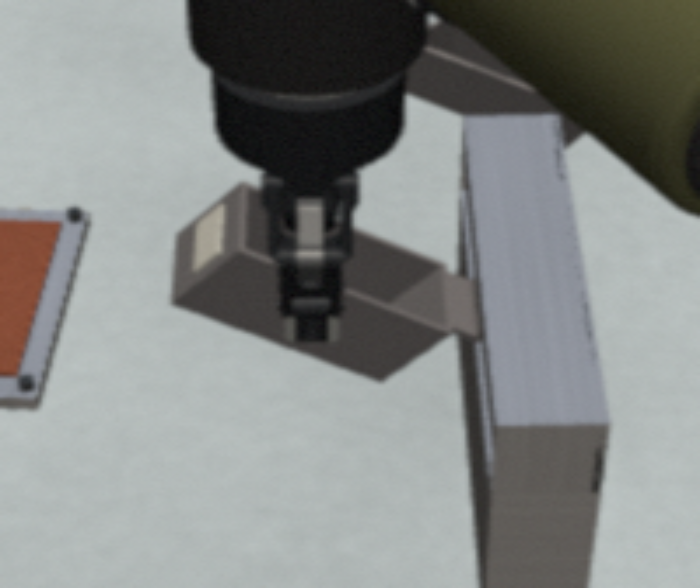

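View pics/t8.png

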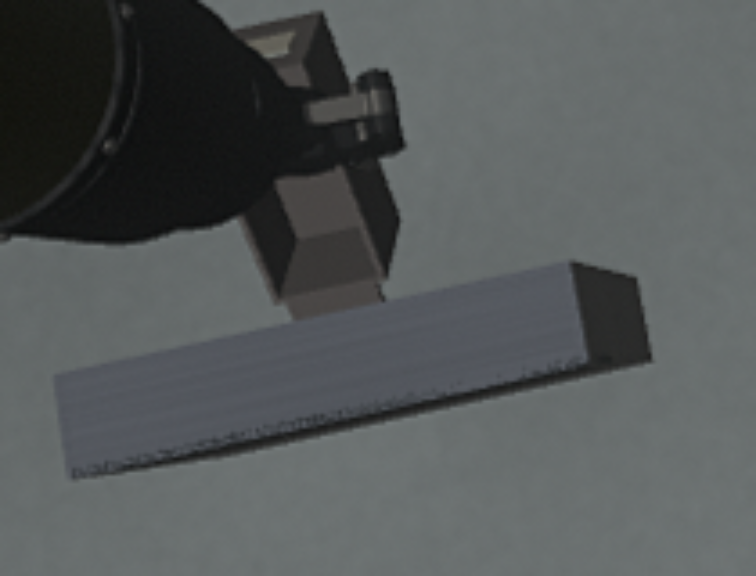

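servo_tool(rows=[[1,-0.1,0,0.03,0],[1,-0.2,0,0.08,0],[1,-0.3,0,0.13,0],[1,-0.4,0,0.18,0],[1,-0.42,0,0.22,0],[1,-0.42,0,0.26,0],[1,-0.42,0,0.3,0],[1,-0.42,0,0.33,0],[1,-0.42,0,0.33,0],[1,-0.42,0,0.33,0]])

```text
t: 11.53
eef_pos: [546.2, 207.9, 132.2]
eef_rot: [3.14, -0.014, 0.194]
force: [-0.8, -0.6, 1.6]
opening: 49.8
```

```bash
python3 -c "
from h import *
from rig import env,viewer
import cv2
e=env.sense()['eef_pos'];print((e-RAIL)@binR(RY,0),env.sense()['force'])
im=viewer.snapshot('side');cv2.imwrite('pics/s9.png',cv2.resize(im[230:440,230:430],None,fx=3.5,fy=2.8))"
```

```text
[58.84612369  0.2054287  12.1723697 ] [-0.76528331 -0.55170989  1.57791079]
```

View pics/s9.png

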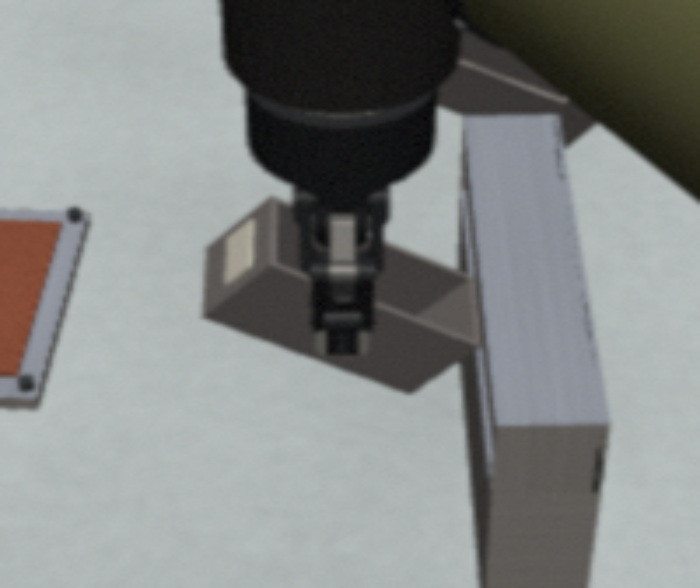

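servo_tool(rows=[[1,0.05,0,0.08,0],[1,0.1,0,0.17,0],[1,0.15,0,0.3,0],[1,0.2,0,0.43,0],[1,0.24,0,0.58,0],[1,0.28,0,0.75,0],[1,0.3,0,0.9,0],[1,0.31,0,1.02,0],[1,0.31,0,1.08,0],[1,0.31,0,1.08,0]])

```text
t: 12.42
eef_pos: [556.3, 209.8, 99.7]
eef_rot: [3.14, -0.015, 0.194]
force: [1.7, -0.2, 2.0]
opening: 49.3
```

```bash
python3 -c "
from h import *
from rig import env,viewer
import cv2
e=env.sense()['eef_pos'];print((e-RAIL)@binR(RY,0),env.sense()['force'])
im=viewer.snapshot('side');cv2.imwrite('pics/s10.png',cv2.resize(im[230:440,230:430],None,fx=3.5,fy=2.8))"
```

```text
[ 69.08867683   0.11933393 -20.32904699] [ 1.72075574 -0.18897451  2.01629917]
```

View pics/s10.png

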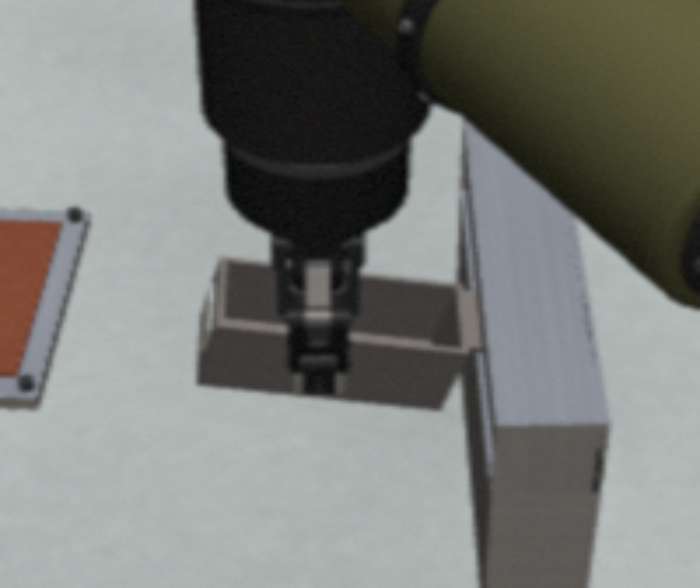

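servo_tool(rows=[[1,0,0,0.1,0],[1,0,0,0.2,0],[1,-0.01,0,0.3,0],[1,-0.02,0,0.4,0],[1,-0.03,0,0.5,0],[1,-0.04,0,0.58,0],[1,-0.05,0,0.64,0],[1,-0.05,0,0.68,0],[1,-0.05,0,0.68,0],[1,-0.05,0,0.68,0]])

```text
t: 13.3
eef_pos: [555.0, 209.6, 79.4]
eef_rot: [3.14, -0.015, 0.194]
force: [-1.3, -0.9, 5.0]
opening: 49.6
```

```bash
python3 -c "
from h import *
from rig import env,viewer
import cv2
e=env.sense()['eef_pos'];print((e-RAIL)@binR(RY,0),env.sense()['force'])
im=viewer.snapshot('side');cv2.imwrite('pics/s11.png',cv2.resize(im[230:440,230:430],None,fx=3.5,fy=2.8))"
```

```text
[ 67.74768758   0.11838101 -40.55114851] [-1.26552049 -0.88399569  5.02998384]
```

View pics/s11.png

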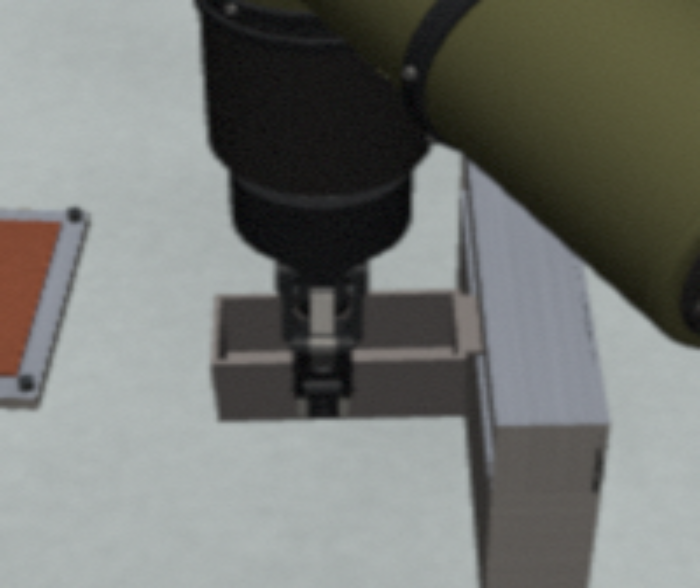

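The bin is now about level, with its rear wall edge at px (465,415) tucked against the rail. I'm letting go gently.

servo_tool(rows=[[0.38,0,0,0,0],[0.35,0,0,0,0],[0.3,0,0,0,0],[0.25,0,0,0,0],[0.2,0,0,0,0],[0.15,0,0,0,0],[0.1,0,0,0,0],[0.05,0,0,0,0],[0,0,0,0,0],[0,0,0,0,0]])

```text
t: 14.18
eef_pos: [555.0, 209.6, 79.5]
eef_rot: [3.14, -0.015, 0.194]
force: [-0.1, -0.1, -0.5]
opening: 85.5
```

```bash
python3 -c "
from h import *
from rig import env,viewer
import cv2
s=env.sense();print(s['force'],s['opening'])
im=viewer.snapshot('side');cv2.imwrite('pics/s12.png',cv2.resize(im[230:440,230:430],None,fx=3.5,fy=2.8))"
```

```text
[-0.05733275 -0.13634255 -0.49830296] 85.52550402898996
```

View pics/s12.png

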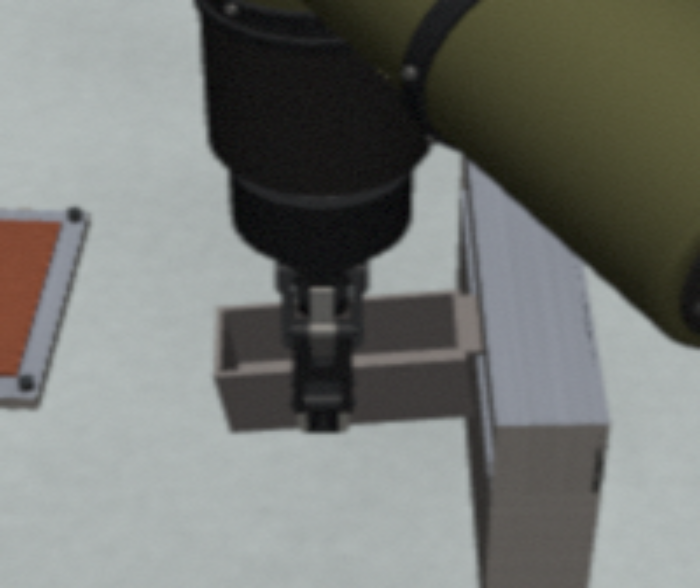

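The side view shows it hanging free with a slight droop, the front bottom at px (232,432) and the rear near (465,412). The fingers are clear of it, so I'm retreating straight up.

servo_tool(rows=[[0,0,0,-0.2,0],[0,0,0,-0.5,0],[0,0,0,-1,0],[0,0,0,-1.7,0],[0,0,0,-2.5,0],[0,0,0,-3.3,0],[0,0,0,-4.1,0],[0,0,0,-4.8,0],[0,0,0,-5,0],[0,0,0,-5,0]])

```text
t: 15.07
eef_pos: [553.6, 209.7, 232.9]
eef_rot: [-3.141, -0.02, 0.194]
force: [-0.3, 0.6, -0.4]
opening: 85.5
```

```bash
python3 -c "
from h import *
from rig import env,viewer
import cv2
s=env.sense();print(s['t'],s['eef_pos'],s['force'],s['opening'])
im=viewer.snapshot('side');cv2.imwrite('pics/s13.png',cv2.resize(im[250:420,270:430],None,fx=4,fy=3.5))
cv2.imwrite('pics/s13f.png',im)
im=viewer.snapshot('wrist');cv2.imwrite('pics/w13.png',im)"
```

```text
15.0667 [553.55808192 209.67507214 232.89333335] [-0.27809081  0.55772574 -0.35540482] 85.52240940247088
```

View pics/s13.png

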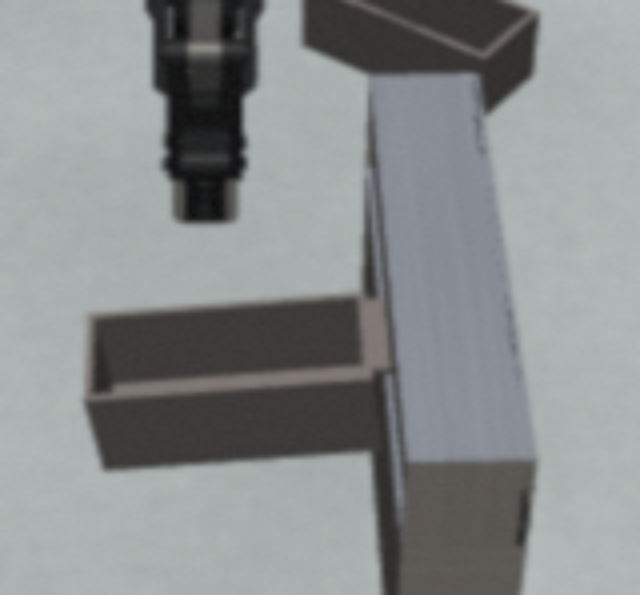

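View pics/w13.png

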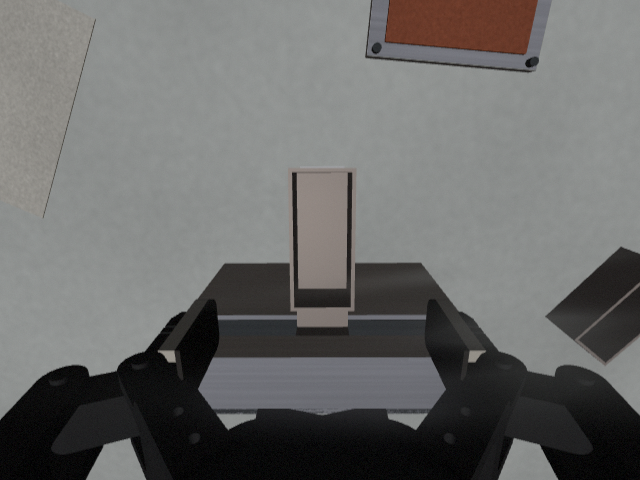

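View pics/s13f.png

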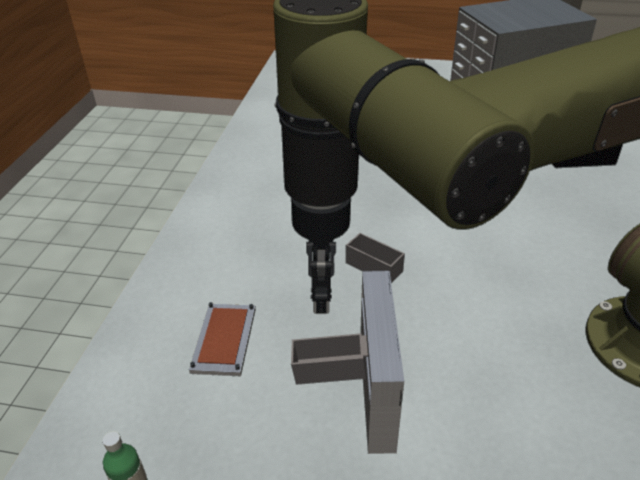

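```bash
python3 -c "
from h import *
from rig import env,viewer
np.set_printoptions(precision=2,suppress=True)
S=viewer.camera_params('side')
L=[[55,25,-25],[55,25,25],[-55,25,-25],[55,-25,25]]
p=np.array([[105,468],[88,400],[376,450],[92,315]],float)
px=(p+.5)/[4,3.5]-.5+[270,250]
x,r=fitbin2(S,RAIL,L,px,p0=(58,-20,0)); print(x,np.degrees(x[2]),r)
env.job_done()"
```

```text
[ 55.54 -28.08  -0.09] -5.389494761493803 [-0.07  0.7  -0.49 -0.19  2.17  0.52 -0.43 -0.92]
the job is handed in; nothing more can be done
```

The hooked bin is hanging from the rail by its hook, and I handed the job in at about 15 s of the 46 s allowed; `job_done` gives no verdict.

**How it was done:** The arm's moves can't tilt the tool, so I gripped the bin across its width and pressed its front bottom edge on the rail's rear top edge. That swung it in the jaws to about 37° front up. I then fed the riser up into the groove, lowered the front about the heel until it was level, let go and backed straight up.

**Last checks:**
- **Bin position (fit from the side view):** its centre is about 56 mm out from the face and about 28 mm below the groove floor. It droops about 5.4° (0.09 rad), all inside the limits.
- **Sideways and square:** the wrist view shows it square to the rail. Its sideways position was not fitted, but the gripper held it within about 1 mm of the rail's middle until release.
- **Robot:** the gripper is open about 150 mm above where it let go, and the wrist force is near zero.
- **Tray and jig:** the plain bin and jig plate look unmoved in the side view; I did not measure them again.

**Checks that disagreed:**
- One rear corner of the last fit is off by about 2 pixels.
- Fits of the held bin from the side view alone put it about 10 mm off sideways, so I fixed that coordinate from the gripper.
- The press on the rail briefly reached about 37 N at the wrist, more than I expected. I lowered the grip to 20 N and pressed nearer the bin's front edge, and at the next reading it had dropped to about 14 N.

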